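# Stand the washed spacer plate in its drying stand

## Task

The washed aluminium spacer plate lies flat on the bench mat. Stand it upright in the empty plywood drying stand, on its plain short edge with the U notch at the top, between the two cheeks and with its broad faces towards the stand's open front and back, like its twin in the other stand. Let go of it there, and leave the twin and the other things on the bench where they are.

Things in the scene. Friction and masses are not known exactly. Their poses are not given: they have to be found in the camera images.
- plate: aluminium spacer plate, 90 (x) x 66 (y) x 20 mm (z), 260 g, lying flat, notch end roughly to the left (+y), four small dark bolt holes. Origin at the centre of its underside. In the middle of the short edge at x = +45 mm is a notch 20 mm wide (y), 24 mm deep (x); the short edge at x = -45 mm is plain. Upright in the stand its x axis points up
- plate_mid (a point): middle of the spacer plate's 90 x 66 x 20 mm outline, 10 mm above its origin along z; axes as the plate's
- empty_stand: empty plywood drying stand, fixed: base board 110 (x) x 98 (y) x 10 mm and two upright cheeks 70 mm long (x), 7 mm thick, inner faces 84 mm apart at y = -42 and +42 mm, tops 88 mm above the bench; open above and at front and back (along x). Origin on the bench under its centre, x horizontal, z up
- empty_stand_floor (a point): centre of the top of the empty stand's base board, 10 mm above the bench, where the plate is to stand; axes as the stand's
- full_stand: the other drying stand, same size and axes, elsewhere on the bench; it holds the twin plate
- twin: the twin plate, standing on its plain short edge in the full stand, 90 mm tall, 66 mm wide (its y), 20 mm thick (its x), notch up; origin at the centre of its foot
- carb_body: carburettor body, dark grey metal block 75 x 66 mm with a round flange on top, 74 mm tall; origin at the centre of its underside (bystander)
- float_bowl: float bowl, grey open box 60 x 52 x 30 mm; origin at the centre of its underside (bystander)
- slide: vacuum slide, steel cylinder 34 mm across on a black disc 57 mm across, 40 mm tall; origin at the centre of its underside (bystander)
- jar: closed glass jar with a steel cap, 54 mm across, 70 mm tall; origin at the centre of its underside (bystander)
- screwdriver: screwdriver lying on the bench, about 200 mm long, under 35 mm high; its x axis points along it to the tip (bystander)
- spanner: steel spanner lying on the bench, about 200 mm long, under 20 mm high; its x axis points along it (bystander)

How it is judged:
By the outcome, as a careful person would: the job done as asked, in the order asked, and still so for the second after the job is handed in, with the robot touching nothing.
It also fails if it takes over 61 s, if anything falls off the work surface, if the arm or the gripper's body presses on something with over 40 N, if the wrist force passes 120 N, or if a joint passes its speed limit or range.

## Robot

A 6-joint arm with a two-finger parallel gripper is mounted at the origin on the work surface. World frame = base frame: x ahead of the robot, y to its left, z up, the work surface at z = 0. Lengths are in m, angles in rad, forces in N, time in s.
With the tool pointing down it reaches from about 0.325 to 0.875 m from the base axis. Payload 4.4 kg.
Tool frame: the origin (TCP) lies midway between the tips of the shut fingers; the grasp point (between the pads) lies 19 mm behind it (tcp_to_grasp is the distance from the TCP to the grasp point, in m); z points along the fingers, y is the line along which they close (so a half turn about z gives the same grasp; the last joint's range is limited). The gripper opens to 85 mm and grips with 20 to 120 N. Pads are 22 mm wide; open, the fingers measure 114 mm over their backs; the gripper's body (76 mm by 85 mm) begins 54 mm behind the grasp point. The pads swing forward as they close: fully open they stand 13 mm farther back than shut.
Start: joints at [1.026, 0.207, 1.542, -0, 1.393, -0.15], TCP at [0.221, 0.531, 0.231] pointing down, gripper open.
Joint ranges: [-2.73, 2.73], [-0.86, 2.22], [0.23, 2.46], [-1.11, 4.25], [0.08, 2.63], [-2.82, 2.82]. Speed limits (rad/s): [2.79, 2.79, 3.14, 3.14, 3.14, 3.14].

## Interface

Orientations are given as [roll, pitch, yaw] about the fixed x, y, z axes, in that order (R = Rz(yaw) Ry(pitch) Rx(roll)).
In Python, from bench import state, capture, get_calibration, close_job, tcp_to_grasp gives the robot as it stands.
- The arm moves only by the tool apply_moves, never from a script. Its argument "moves" is text: rows parted by semicolons, each of 7 numbers parted by spaces: the closure, from -1 (fully open) to 1 (shut), then the shift along the tool's x, y, z in mm, then the turn, a rotation vector about the tool's x, y, z in degrees. In form: hand x y z wx wy wz; .... A call has 1 to 8 rows; each row shifts and turns the commanded pose from where the row before left it, along the tool's axes as they then stand; what a row does not reach is not made up. A row lasts 1/8 s, in which the tool goes at most 62.5 mm and 10.7 degrees, less where a joint would pass 70% of its speed; a pose out of reach is approached as far as the arm can. A call is refused whole if a number of a shift passes 62.5 or a number of a turn 10.7, either way. A call with a gripper value outside its range is refused whole. The fingers move at their own pace and stop on an object; "grip_force" is the grip in N (left out, the last holds). Time passes only in rows, so rows that do not move let the fingers close. It gives the time, the measured TCP pose, the force, the opening and the grip force at its end, in the units of the state.
- state(): the state, without advancing time (a new reading comes with each control period).
- capture(name): name is "scene" or "top" or "wrist"; returns the picture (480x640x3 uint8, blue, green, red); there is no depth.
- get_calibration(name): a dict with "fx", "fy", "cx", "cy" (pixels), "position" and "rotation" of the camera in the world; the wrist camera has in their place "tool_from_camera" (4x4, takes a point from camera to tool coordinates, whose origin is the TCP and whose axes are the flange's). Camera axes: x right, y up, looking along -z (the intrinsics and any distortion apply to the point x, -y, -z); pixel columns grow to the right and rows downward; lengths in m; the calibration is good to about 2 mm. A picture is of the moment at which its call begins: read the wrist's pose just before it. get_calibration takes no time and is no camera call.
- close_job(): hands the job in; it is judged then, once.
The state is a dict: "time_s": time; "qpos": joint angles; "qvel": joint speeds; "tau": joint torques, N m; "tcp_pos": TCP position; "tcp_rot": TCP orientation; "ft_force": force on the tool from outside, world axes, zero at the start; "torque": the same for the moment, N m; "width": finger opening in m; "finger_force": force on a finger pad.
Only numpy, scipy, OpenCV 4.12 (cv2) and the standard library are available. Lean on these libraries where they do the work, as an engineer would, in place of code of your own. Each camera call takes 0.05 s, during which the arm holds its last target. There are 200 camera calls.

## Working session

There is one attempt and no reset: what is moved stays moved. The work goes in short steps, Python scripts to look and compute and a tool call to move; the robot and the scene stay as the last step left them, time stands still between calls to the robot, and variables do not carry over. Pictures are saved under pics/ and viewed, at most 11 in all, crops included, and the job is handed in when it is done.

Besides the shell and the picture viewer there is one more tool, called after ">>>" by a JSON object that holds its "api" and its "payload". apply_moves: Moves the arm, as the interface text tells. Its arguments: {"type":"object","properties":{"moves":{"type":"string"},"grip_force":{"type":"number"}},"required":["moves"]}

```bash
mkdir -p pics; ls; python3 - <<'E'
from bench import *
import cv2
for n in("scene","top"):
    cv2.imwrite(f"pics/{n}0.png",capture(n)); print(n,get_calibration(n))
print(get_calibration("wrist")); print(state()); print(tcp_to_grasp)
E
```

```text
pics
scene {'fx': 528.588288437412, 'fy': 528.588288437412, 'cx': 313.9961067602444, 'cy': 251.3520867082053, 'position': array([ 1.43107146, -0.64849176,  0.81657126]), 'rotation': array([0.93209431, 0.02217973, 0.94719449])}
top {'fx': 541.9663264153024, 'fy': 541.9663264153024, 'cx': 321.80308108807355, 'cy': 226.35873036548472, 'position': array([ 0.39823961, -0.07709586,  1.29697369]), 'rotation': array([ 0.13459459, -0.00942794, -1.57933098])}
{'fx': 361.96213481424235, 'fy': 361.96213481424235, 'cx': 310.75436891278747, 'cy': 234.3474675122568, 'tool_from_camera': array([[ 4.22223358e-04,  9.50572686e-01,  3.10501836e-01,
         8.04025454e-02],
       [ 9.99999250e-01, -4.45102277e-05, -1.22354457e-03,
         4.88530456e-04],
       [-1.14924754e-03,  3.10502120e-01, -9.50571992e-01,
        -1.41765720e-01],
       [ 0.00000000e+00,  0.00000000e+00,  0.00000000e+00,
         1.00000000e+00]])}
{'time_s': 0.1, 'qpos': array([ 1.02649468e+00,  2.07374599e-01,  1.54280425e+00, -1.26717212e-05,
        1.39347664e+00, -1.50473049e-01]), 'qvel': array([-0.00120356,  0.00061529, -0.00321758, -0.00126919,  0.00073766,
       -0.00115928]), 'tau': array([-3.11179083e-04, -3.84088612e+01, -2.92549503e+01, -1.46424004e-04,
        4.79241207e-03,  4.95683025e-06]), 'tcp_pos': array([0.2202906 , 0.53040024, 0.2302225 ]), 'tcp_rot': array([-3.13955126e+00, -2.96903822e-04,  2.74776600e+00]), 'ft_force': array([ 0.46191822, -0.3783214 ,  0.27876462]), 'torque': array([ 0.05350876, -0.04142768,  0.07179247]), 'finger_force': 0.0, 'width': 0.08548469117443185}
0.0187
```

View pics/top0.png

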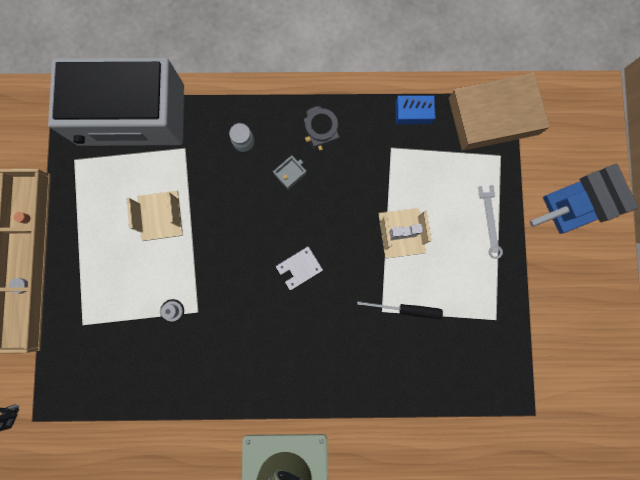

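View pics/scene0.png

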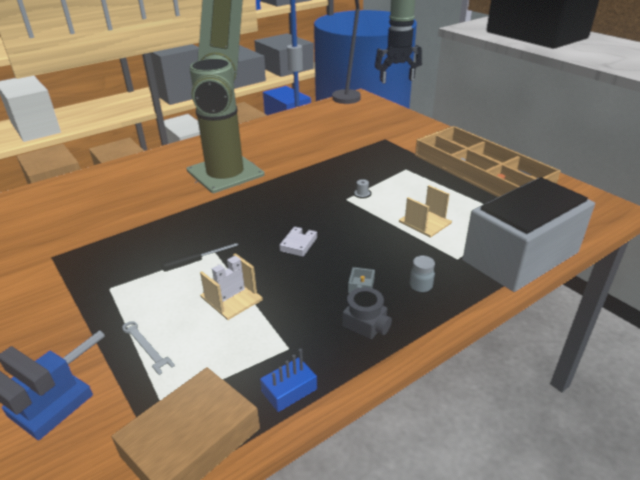

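The top view shows the plate at about (300,268) with its notch to the left. The empty stand is at (158,216), the full stand at (405,233), and the base is at the bottom. I'll measure the plate and stand next.

```bash
cat > h.py <<'E'
import numpy as np, cv2
from scipy.spatial.transform import Rotation as R
from bench import *
def pose(c,tcp=None):
    if 'position' in c: return R.from_euler('xyz',c['rotation']).as_matrix(), np.array(c['position'])
    Rt=R.from_euler('xyz',tcp['tcp_rot']).as_matrix(); T=c['tool_from_camera']
    return Rt@T[:3,:3], Rt@T[:3,3]+tcp['tcp_pos']
def ray(c,px,z,tcp=None):
    M,p=pose(c,tcp); px=np.atleast_2d(px).astype(float)
    d=np.c_[(px[:,0]-c['cx'])/c['fx'],-(px[:,1]-c['cy'])/c['fy'],-np.ones(len(px))]@M.T
    return p+d*((z-p[2])/d[:,2])[:,None]
def proj(c,P,tcp=None):
    M,p=pose(c,tcp); q=(np.atleast_2d(P)-p)@M
    return np.c_[c['cx']-c['fx']*q[:,0]/q[:,2], c['cy']+c['fy']*q[:,1]/q[:,2]]
E
python3 - <<'E'
from h import *
im=cv2.imread('pics/top0.png'); c=get_calibration('top')
roi=np.zeros(im.shape[:2],np.uint8); roi[238:300,265:335]=1
m=((im.min(2)>100)&(roi>0)).astype(np.uint8)
cn=max(cv2.findContours(m,0,1)[0],key=cv2.contourArea)
P=ray(c,cn[:,0],.02)[:,:2]*1000
r=cv2.minAreaRect(P.astype(np.float32)); print(r)
print('holes/notch centroid', P.mean(0), cv2.boxPoints(r))
print('m',ray(c,[cv2.minAreaRect(cn)[0]],.02))
a=cv2.resize(im[180:250,110:200],None,fx=6,fy=6,interpolation=2)
b=cv2.resize(im[235:305,255:345],None,fx=6,fy=6,interpolation=2)
cv2.imwrite('pics/c1.png',cv2.resize(np.vstack([a]),(720,560)))
print('stand approx',ray(c,[[162,216]],.01))
E
```

```text
((472.9722900390625, -35.6246223449707), (66.93624877929688, 90.7493667602539), 31.3267879486084)
holes/notch centroid [471.3193593  -33.35290995] [[420.79218  -14.265549]
 [467.97443  -91.785095]
 [525.1524   -56.983696]
 [477.97015   20.53585 ]]
m [[ 0.47281035 -0.03560739  0.02      ]]
stand approx [[0.60023382 0.29194845 0.01      ]]
```

View pics/c1.png

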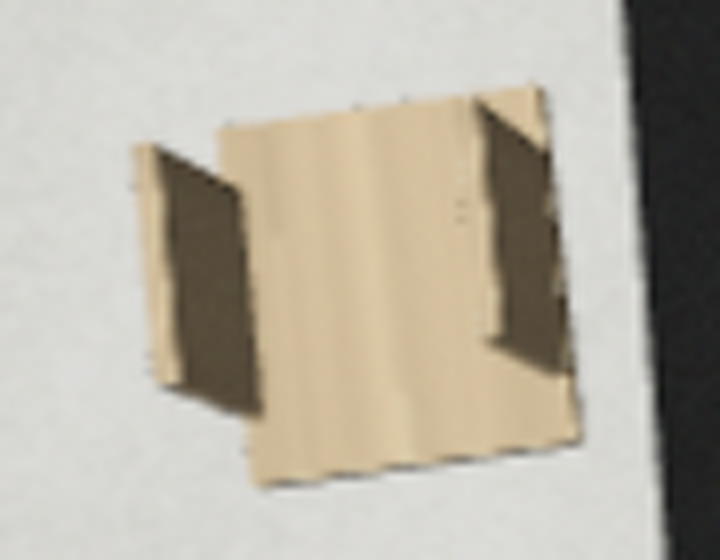

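```bash
python3 - <<'E'
from h import *
c=get_calibration('top')
q=np.array([[218,127],[540,88],[580,440],[258,487]])/8+[110,180]-.0
P=ray(c,q,.01)[:,:2]*1000; print(P, P.mean(0), [np.linalg.norm(P[i]-P[i-1]) for i in range(4)])
for a,b in((1,2),(0,3)):d=P[a if 1 else 0]-P[b];print(np.degrees(np.arctan2(d[1],d[0])))
d=P[0]-P[1];print(np.degrees(np.arctan2(d[1],d[0]))-90)
d=P[3]-P[2];print(np.degrees(np.arctan2(d[1],d[0]))-90)
E
```

```text
[[649.67479765 352.87007227]
 [660.9833866  256.558707  ]
 [554.0221518  241.76528886]
 [540.64599041 336.97573288]] [601.33158161 297.04245025] [np.float64(110.18126352800606), np.float64(96.97300275752563), np.float64(107.97940067938923), np.float64(96.14546449911253)]
7.874414837873554
8.29421449177941
6.696833475171928
7.997170992838946
```

>>> {"api": "apply_moves", "payload": {"moves": "-1 -27 -25.7 0 0 0 0;-1 -27 -25.7 0 0 0 0;-1 -27 -25.7 0 0 0 0;-1 -27 -25.7 0 0 0 0;-1 -27 -25.7 0 0 0 0;-1 -27 -25.7 0 0 0 0;-1 -27 -25.7 0 0 0 0;-1 -27 -25.7 0 0 0 0", "grip_force": 50}}

```text
time_s: 1.1
tcp_pos: [0.3412, 0.257, 0.2309]
tcp_rot: [-3.141, -0.0, 2.748]
ft_force: [-0.0, -0.2, -0.6]
width: 0.0853
finger_force: 0.0
```

>>> {"api": "apply_moves", "payload": {"moves": "-1 -27 -25.7 0 0 0 0;-1 -27 -25.7 0 0 0 0;-1 -27 -25.7 0 0 0 0;-1 -27 -25.7 0 0 0 0;-1 -27 -25.7 0 0 0 0;-1 -27 -25.7 0 0 0 0;-1 -27 -25.7 0 0 0 0;-1 -27 -25.7 0 0 0 0"}}

```text
time_s: 2.1
tcp_pos: [0.4618, -0.0156, 0.2309]
tcp_rot: [3.142, -0.001, 2.748]
ft_force: [-0.2, 0.2, -0.2]
width: 0.0856
finger_force: 0.0
```

>>> {"api": "apply_moves", "payload": {"moves": "-1 0 0 0 0 0 9;-1 0 0 0 0 0 9;-1 0 0 0 0 0 9;-1 0 0 0 0 0 9.1;-1 0 0 0 0 0 0"}}

```text
time_s: 2.72
tcp_pos: [0.4614, -0.0144, 0.2308]
tcp_rot: [-3.141, -0.001, 2.12]
ft_force: [0.2, 0.1, 0.4]
width: 0.0856
finger_force: 0.0
```

```bash
cat > mp.py <<'E'
from h import *
s=state(); c=get_calibration('wrist'); im=capture('wrist'); cv2.imwrite('pics/w1.png',im)
M,t=R.from_euler('xyz',s['tcp_rot']).as_matrix(),s['tcp_pos']
m=((im.min(2)>100)).astype(np.uint8)
for cn in cv2.findContours(m,0,1)[0]:
    if cv2.contourArea(cn)<1500: continue
    P=ray(c,cn[:,0],.02,s)[:,:2]*1000
    r=cv2.minAreaRect(P.astype(np.float32)); print(cv2.boundingRect(cn),r)
    if 60<min(r[1])<72:
        print('edges in px ok; centre in tool mm', M.T@(np.r_[np.array(r[0])/1000,.01]-t)*1000)
print(s['time_s'],t,np.degrees(s['tcp_rot']),s['qpos'],s['width'])
E
python3 mp.py
```

```text
(186, 346, 147, 94) ((539.8575439453125, -274.22344970703125), (176.70655822753906, 120.87979125976562), 3.060854196548462)
(481, 289, 50, 59) ((716.0919799804688, -16.00298309326172), (53.634403228759766, 71.14437103271484), 41.867042541503906)
(279, 177, 68, 88) ((473.9832763671875, -31.630023956298828), (66.43115234375, 91.86821746826172), 31.17730140686035)
edges in px ok; centre in tool mm [-21.38507275   1.92178894 220.80786763]
(483, 0, 157, 94) ((577.8499755859375, 232.58175659179688), (169.45945739746094, 27.850940704345703), 5.771590709686279)
2.725 [ 0.46140536 -0.01443481  0.23082402] [-1.79958431e+02 -3.98493963e-02  1.21441643e+02] [-2.19103440e-01 -3.84667855e-02  1.80726812e+00 -3.67631133e-06
  1.37379635e+00 -7.67863169e-01] 0.08562697669329372
```

View pics/w1.png

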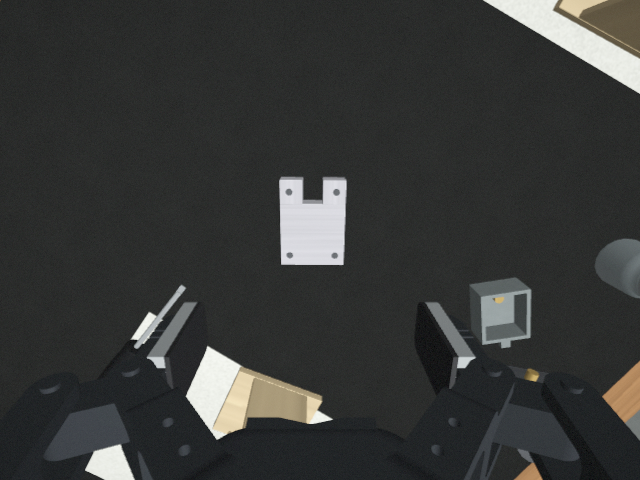

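>>> {"api": "apply_moves", "payload": {"moves": "-1 4 1.6 40 0 0 0;-1 0 0 40 0 0 0;-1 0 0 40 0 0 0;-1 0 0 40 0 0 0;-1 0 0 30 0 0 0;-1 0 0 20 0 0 0;-1 0 0 15 0 0 0;-1 0 0 8 0 0 0"}}

```text
time_s: 3.78
tcp_pos: [0.4609, -0.0102, -0.0024]
tcp_rot: [-3.141, -0.0, 2.119]
ft_force: [-0.1, -0.4, -0.0]
width: 0.0852
finger_force: 0.0
```

>>> {"api": "apply_moves", "payload": {"moves": "0.2 0 0 0 0 0 0;0.5 0 0 0 0 0 0;1 0 0 0 0 0 0;1 0 0 0 0 0 0;1 0 0 0 0 0 0;1 0 0 0 0 0 0"}}

```text
time_s: 4.53
tcp_pos: [0.4617, -0.0103, -0.0011]
tcp_rot: [3.141, 0.001, 2.118]
ft_force: [0.5, 0.0, 4.1]
width: 0.0647
finger_force: 57.4
```

>>> {"api": "apply_moves", "payload": {"moves": "1 0 0 -30 0 0 0;1 0 0 -30 0 0 0;1 18 5 -30 0 0 0;1 18 5 -30 0 0 0;1 18 5 -30 0 0 0;1 18 5 -25 0 0 0;1 18 5 -25 0 0 0;1 18 5 0 0 0 0"}}

```text
time_s: 5.52
tcp_pos: [0.4313, 0.0982, 0.1998]
tcp_rot: [3.138, 0.002, 2.118]
ft_force: [0.2, 0.1, -3.4]
width: 0.0646
finger_force: 57.8
```

>>> {"api": "apply_moves", "payload": {"moves": "1 0 0 0 0 9 0;1 0 0 0 0 9 0;1 0 0 0 0 9 0;1 0 0 0 0 9 0;1 0 0 0 0 9 0"}}

```text
time_s: 6.15
tcp_pos: [0.4307, 0.097, 0.1978]
tcp_rot: [3.141, -0.789, 2.117]
ft_force: [0.5, 0.7, -2.9]
width: 0.0649
finger_force: 57.7
```

```bash
python3 -c "
from h import *
s=state();print(s['qpos'],s['tcp_pos'],s['tcp_rot'],s['ft_force'])"
```

```text
[-0.32716698  0.30271954  1.70482294  0.48359104  1.76687592 -0.93538725] [0.43071951 0.09704317 0.19781161] [ 3.14146856 -0.78915521  2.11678535] [ 0.53224445  0.6584156  -2.85687975]
```

>>> {"api": "apply_moves", "payload": {"moves": "1 0 0 0 0 9 0;1 0 0 0 0 9 0;1 0 0 0 0 9 0;1 0 0 0 0 9 0;1 0 0 0 0 9 0;1 0 0 0 0 0 0"}}

```text
time_s: 6.9
tcp_pos: [0.4293, 0.098, 0.1948]
tcp_rot: [-0.981, -1.563, -0.044]
ft_force: [-0.9, 0.7, -1.9]
width: 0.0652
finger_force: 57.9
```

```bash
python3 -c "
from h import *
s=state();print(s['qpos'],s['tcp_pos'],s['ft_force']);print(R.from_euler('xyz',s['tcp_rot']).as_matrix().round(4))
cv2.imwrite('pics/s2.png',capture('scene')[60:360,180:500].repeat(2,0).repeat(2,1))"
```

```text
[-0.42206371  0.77349308  1.56538007  0.78307362  2.20865501 -1.03238539] [0.4293247  0.09802426 0.19478094] [-0.89331072  0.66432436 -1.92118499]
[[ 7.500e-03  8.545e-01 -5.194e-01]
 [-3.000e-04  5.194e-01  8.545e-01]
 [ 1.000e+00 -6.200e-03  4.200e-03]]
```

View pics/s2.png

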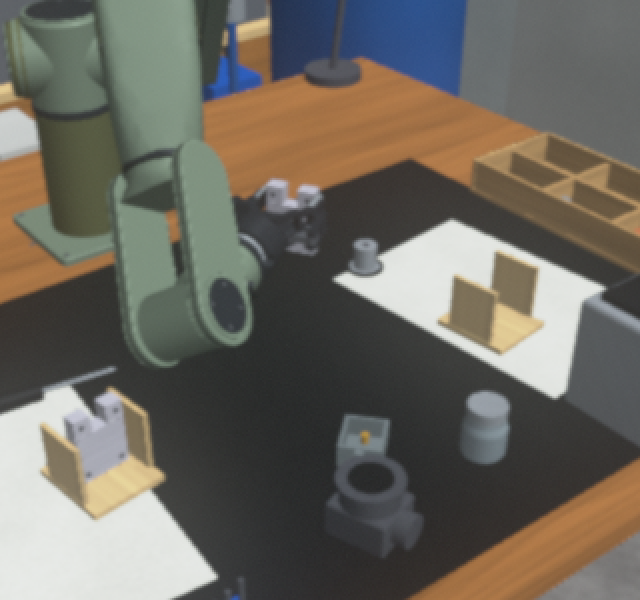

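The picture shows the plate upright in the gripper, with its prongs at the top near (290,195). I'll lower it to the mat at this free spot so I can regrip it from above.

>>> {"api": "apply_moves", "payload": {"moves": "1 -25 0 0 0 0 0;1 -25 0 0 0 0 0;1 -25 0 0 0 0 0;1 -15 0 0 0 0 0;1 -10 0 0 0 0 0;1 0 0 0 0 0 0"}}

```text
time_s: 7.7
tcp_pos: [0.4278, 0.1008, 0.0976]
tcp_rot: [-0.47, -1.562, -0.552]
ft_force: [-1.0, 0.4, -2.5]
width: 0.0645
finger_force: 57.9
```

```bash
python3 -c "
from h import *
s=state();print(s['qpos'],s['tcp_pos'],s['ft_force'],s['tau'].round(1));
cv2.imwrite('pics/s3.png',capture('scene')[100:300,200:440].repeat(3,0).repeat(3,1)[:600])"
```

```text
[-0.41763279  0.95804409  1.51030586  0.72691562  2.11678221 -1.13957383] [0.42775634 0.10084251 0.0975764 ] [-1.02079339  0.40779251 -2.5039648 ] [-16.3 -58.7 -22.6   0.2   4.4  -0. ]
```

View pics/s3.png

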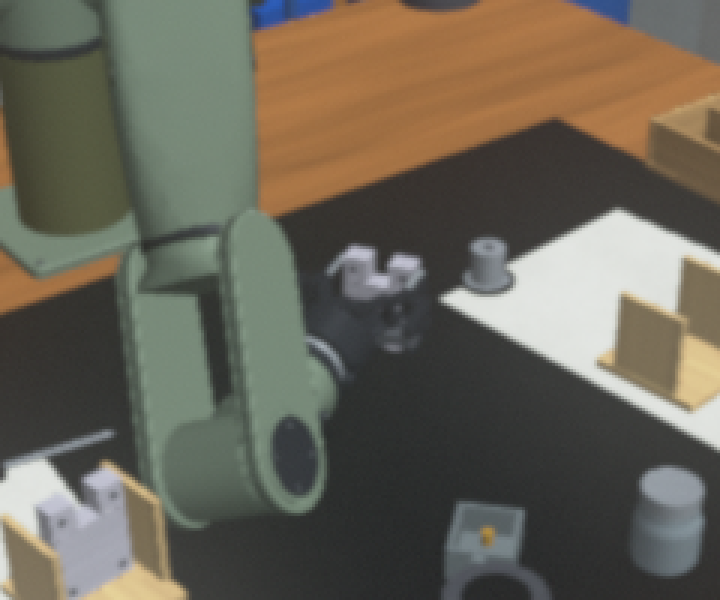

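>>> {"api": "apply_moves", "payload": {"moves": "1 15 0 0 0 0 0;1 25 0 0 0 0 0;1 0 0 0 0 0 0"}}

```text
time_s: 8.12
tcp_pos: [0.4345, 0.093, 0.1407]
tcp_rot: [2.601, -1.557, 2.655]
ft_force: [0.3, -0.8, -2.2]
width: 0.0647
finger_force: 58.0
```

```bash
python3 -c "
from h import *
s=state();print(s['qpos'],s['tcp_pos'],s['tcp_rot'],s['ft_force'],s['tau'].round(1));
a=capture('top');cv2.imwrite('pics/t3.png',a[150:390,170:490].repeat(2,0).repeat(2,1))"
```

```text
[-0.42743426  0.87153278  1.52550124  0.7435087   2.15367767 -1.10126088] [0.43454278 0.0930081  0.14070889] [ 2.60061483 -1.55718161  2.6545647 ] [ 0.29138776 -0.79656199 -2.20952906] [  1.1 -47.5 -12.1   1.9   4.6   0.1]
```

View pics/t3.png

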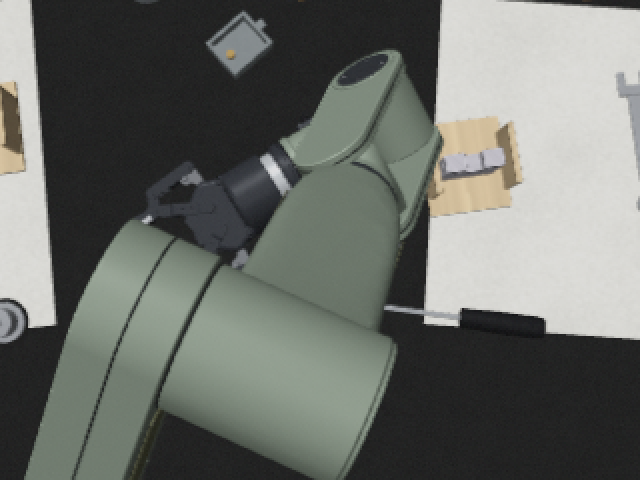

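>>> {"api": "apply_moves", "payload": {"moves": "1 0 7 21 0 0 0;1 0 7 21 0 0 0;1 0 7 21 0 0 0;1 0 0 0 0 0 0"}}

```text
time_s: 8.68
tcp_pos: [0.414, 0.1645, 0.1381]
tcp_rot: [-0.781, -1.568, -0.24]
ft_force: [-0.3, 0.3, -3.3]
width: 0.0645
finger_force: 57.9
```

>>> {"api": "apply_moves", "payload": {"moves": "1 -15 0 0 0 0 0;1 -15 0 0 0 0 0;1 -10 0 0 0 0 0;1 -5 0 0 0 0 0;1 0 0 0 0 0 0"}}

```text
time_s: 9.3
tcp_pos: [0.4157, 0.1622, 0.0929]
tcp_rot: [-0.555, -1.57, -0.47]
ft_force: [-0.2, 0.2, -3.1]
width: 0.0647
finger_force: 58.0
```

```bash
cat > st.py <<'E'
from h import *
s=state();print(s['time_s'],s['qpos'].round(3),s['tcp_pos'].round(4),s['ft_force'].round(1),s['tau'].round(1),s['width']);print(R.from_euler('xyz',s['tcp_rot']).as_matrix().round(4))
E
python3 st.py
```

```text
9.3 [-0.33   0.936  1.578  0.799  2.04  -1.136] [0.4157 0.1622 0.0929] [-0.2  0.2 -3.1] [ -0.  -46.3 -10.    1.8   4.4  -0. ] 0.06466023984951683
[[ 9.000e-04  8.543e-01 -5.197e-01]
 [-5.000e-04  5.197e-01  8.543e-01]
 [ 1.000e+00 -5.000e-04  8.000e-04]]
```

>>> {"api": "apply_moves", "payload": {"moves": "1 -6 0 0 0 0 0;1 -5 0 0 0 0 0;1 -3 0 0 0 0 0;1 0 0 0 0 0 0"}}

```text
time_s: 9.8
tcp_pos: [0.4156, 0.1624, 0.0792]
tcp_rot: [-0.615, -1.57, -0.409]
ft_force: [-1.1, 0.1, -1.4]
width: 0.0649
finger_force: 58.0
```

```bash
python3 st.py
```

```text
9.8 [-0.33   0.964  1.566  0.793  2.028 -1.149] [0.4156 0.1624 0.0792] [-1.1  0.1 -1.4] [ -0.  -46.9  -9.6   1.8   4.5  -0. ] 0.0649196075048313
[[ 3.000e-04  8.541e-01 -5.201e-01]
 [-1.000e-04  5.201e-01  8.541e-01]
 [ 1.000e+00 -2.000e-04  3.000e-04]]
```

>>> {"api": "apply_moves", "payload": {"moves": "1 -2 0 0 0 0 0;1 0 0 0 0 0 0;1 -2 0 0 0 0 0;1 0 0 0 0 0 0"}}

```text
time_s: 10.3
tcp_pos: [0.4157, 0.1623, 0.0752]
tcp_rot: [-1.091, -1.571, 0.068]
ft_force: [1.9, 0.1, -2.5]
width: 0.0647
finger_force: 58.0
```

```bash
python3 st.py
```

```text
10.3 [-0.33   0.972  1.563  0.792  2.025 -1.153] [0.4157 0.1623 0.0752] [ 1.9  0.1 -2.5] [ -0.  -47.1  -9.5   1.8   4.5  -0. ] 0.06468077272265453
[[ 1.000e-04  8.541e-01 -5.201e-01]
 [ 0.000e+00  5.201e-01  8.541e-01]
 [ 1.000e+00 -1.000e-04  1.000e-04]]
```

>>> {"api": "apply_moves", "payload": {"moves": "1 -2 0 0 0 0 0;1 0 0 0 0 0 0;1 -1 0 0 0 0 0;1 0 0 0 0 0 0"}}

```text
time_s: 10.8
tcp_pos: [0.4157, 0.1622, 0.0733]
tcp_rot: [0.391, -1.568, -1.414]
ft_force: [-0.6, -0.4, 3.5]
width: 0.0647
finger_force: 58.0
```

```bash
python3 st.py
```

```text
10.8 [-0.33   0.977  1.56   0.791  2.025 -1.155] [0.4157 0.1622 0.0733] [-0.6 -0.4  3.5] [  0.2 -44.8  -9.5   1.2   2.7   0.1] 0.06473186390122979
[[ 4.000e-04  8.540e-01 -5.203e-01]
 [-2.400e-03  5.203e-01  8.540e-01]
 [ 1.000e+00  9.000e-04  2.200e-03]]
```

Contact shows: the vertical force rose by 6 N at the expected height. Now release slowly and back off.

>>> {"api": "apply_moves", "payload": {"moves": "0.2 0 0 0 0 0 0;-0.4 0 0 0 0 0 0;-1 0 0 0 0 0 0;-1 0 0 0 0 0 0;-1 0 0 0 0 0 0;-1 0 0 -10 0 0 0;-1 0 0 -20 0 0 0;-1 0 0 -15 0 0 0"}}

```text
time_s: 11.8
tcp_pos: [0.4404, 0.1223, 0.0722]
tcp_rot: [2.54, -1.569, 2.719]
ft_force: [-0.2, -0.7, -0.1]
width: 0.0856
finger_force: 0.0
```

```bash
python3 st.py; python3 -c "
from h import *
cv2.imwrite('pics/s4.png',capture('scene')[130:280,240:440].repeat(3,0).repeat(3,1))"
```

```text
11.8 [-0.379  1.008  1.474  0.761  2.08  -1.136] [0.4404 0.1223 0.0722] [-0.2 -0.7 -0.1] [  0.6 -48.6 -10.2   1.6   3.7  -0. ] 0.08557872092264689
[[-1.400e-03  8.546e-01 -5.193e-01]
 [ 6.000e-04  5.193e-01  8.546e-01]
 [ 1.000e+00  9.000e-04 -1.300e-03]]
```

View pics/s4.png

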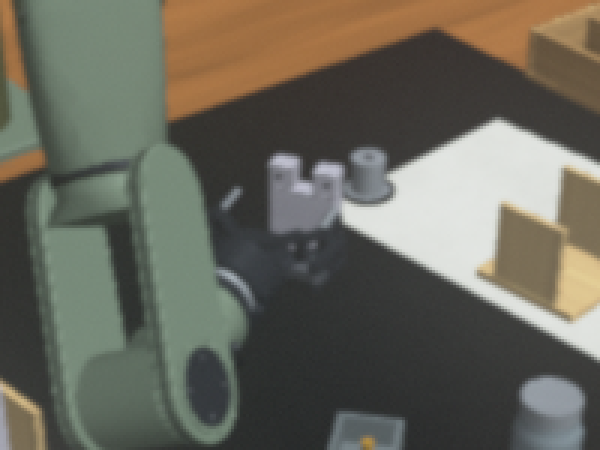

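>>> {"api": "apply_moves", "payload": {"moves": "-1 30 0 0 0 0 0;-1 35 0 0 0 0 0;-1 35 0 0 0 0 0;-1 35 0 0 0 0 0;-1 35 0 0 0 0 0;-1 0 0 0 0 -10 0;-1 0 0 0 0 -10 0;-1 0 0 0 0 -10 0"}}

```text
time_s: 12.85
tcp_pos: [0.4399, 0.1228, 0.2426]
tcp_rot: [3.14, -1.041, 2.118]
ft_force: [0.1, -0.1, -0.1]
width: 0.0853
finger_force: 0.0
```

>>> {"api": "apply_moves", "payload": {"moves": "-1 0 0 0 0 -10 0;-1 0 0 0 0 -10 0;-1 0 0 0 0 -10 0;-1 0 0 0 0 -10 0;-1 0 0 0 0 -10 0;-1 0 0 0 0 -10 0;-1 0 0 0 0 0 0"}}

```text
time_s: 13.72
tcp_pos: [0.4379, 0.1257, 0.2431]
tcp_rot: [3.141, -0.0, 2.122]
ft_force: [-0.3, 0.1, 0.6]
width: 0.0854
finger_force: 0.0
```

```bash
python3 st.py; python3 - <<'E'
from h import *
s=state(); c=get_calibration('wrist'); im=capture('wrist'); cv2.imwrite('pics/w2.png',im)
ct=get_calibration('top'); it=capture('top'); cv2.imwrite('pics/t4.png',it)
E
```

```text
13.725 [ 8.900e-02 -6.400e-02  1.806e+00  1.000e-03  1.399e+00 -4.630e-01] [0.4379 0.1257 0.2431] [-0.3  0.1  0.6] [  1.  -27.2 -29.2  -0.2  -0.1   0.2] 0.08541660393897699
[[-5.239e-01  8.518e-01  8.000e-04]
 [ 8.518e-01  5.239e-01  7.000e-04]
 [ 2.000e-04  1.000e-03 -1.000e+00]]
```

View pics/w2.png

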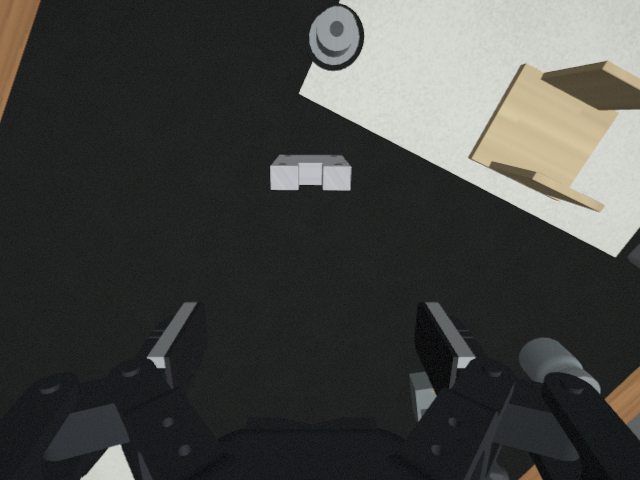

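```bash
python3 - <<'E'
from h import *
s=state(); c=get_calibration('wrist')
P=ray(c,[[271,165],[351,165],[351,190],[271,190]],.09,s)*1000
ctr=P.mean(0); print(P.round(1),ctr, np.linalg.norm(P[1]-P[0]),np.linalg.norm(P[2]-P[1]))
d=P[0]-P[1];print(np.degrees(np.arctan2(d[1],d[0])))
a=np.radians(31.6);x=np.array([np.cos(a),np.sin(a)]);y=np.array([np.sin(a),-np.cos(a)])
v=ctr[:2]-s['tcp_pos'][:2]*1000;print('after turn to 31.6: dx,dy',v@x,v@y)
# stand check at wrist
q=np.array([[526,65],[617,115],[470,158],[560,200]]);print(ray(c,q,.01,s).round(4))
E
```

```text
[[389.1 144.6  90. ]
 [444.1 178.2  90. ]
 [455.3 161.2  90. ]
 [399.1 126.9  90. ]] [421.89415177 152.72523065  90.        ] 64.3677783469747 20.351547392593588
-148.6143466586311
after turn to 31.6: dx,dy 0.5514884523962098 -33.42037725682125
[[0.5465 0.3384 0.01  ]
 [0.6533 0.3511 0.01  ]
 [0.5564 0.2432 0.01  ]
 [0.6652 0.2586 0.01  ]]
```

>>> {"api": "apply_moves", "payload": {"moves": "-1 0 0 0 0 0 10;-1 0 0 0 0 0 10;-1 0 0 0 0 0 10;-1 0 0 0 0 0 10;-1 0 0 0 0 0 10;-1 0 0 0 0 0 10;-1 0 0 0 0 0 10;-1 0 0 0 0 0 10"}}

```text
time_s: 14.82
tcp_pos: [0.4397, 0.1223, 0.2416]
tcp_rot: [-3.139, 0.001, 0.712]
ft_force: [0.0, -0.8, -0.3]
width: 0.0853
finger_force: 0.0
```

>>> {"api": "apply_moves", "payload": {"moves": "-1 0 0 0 0 0 10;-1 0 0 0 0 0 0"}}

```text
time_s: 15.08
tcp_pos: [0.4396, 0.1225, 0.2417]
tcp_rot: [-3.14, 0.002, 0.546]
ft_force: [0.7, 0.9, 0.6]
width: 0.0855
finger_force: 0.0
```

>>> {"api": "apply_moves", "payload": {"moves": "-1 0 -17.5 0 0 0 0;-1 0.5 -17.5 0 0 0 0;-1 0 0 40 0 0 0;-1 0 0 40 0 0 0;-1 0 0 40 0 0 0;-1 0 0 40 0 0 0;-1 0 0 30 0 0 0;-1 0 0 16 0 0 0"}}

```text
time_s: 16.08
tcp_pos: [0.4192, 0.155, 0.0346]
tcp_rot: [-3.14, 0.003, 0.549]
ft_force: [-1.0, 0.2, 0.2]
width: 0.0855
finger_force: 0.0
```

>>> {"api": "apply_moves", "payload": {"moves": "-0.3 0 0 0 0 0 0;0.2 0 0 0 0 0 0;0.5 0 0 0 0 0 0;0.7 0 0 0 0 0 0;1 0 0 0 0 0 0;1 0 0 0 0 0 0;1 0 0 0 0 0 0;1 0 0 0 0 0 0"}}

```text
time_s: 17.08
tcp_pos: [0.4223, 0.1543, 0.0373]
tcp_rot: [3.141, -0.002, 0.547]
ft_force: [-1.8, -0.7, 5.3]
width: 0.0189
finger_force: 50.3
```

```bash
python3 st.py
```

```text
17.075 [0.157 0.213 1.998 0.    0.928 1.181] [0.4223 0.1543 0.0373] [-1.8 -0.7  5.3] [ -0.4 -28.1 -19.7  -0.2  -0.3   0.1] 0.018921355564674357
[[ 8.542e-01  5.199e-01  1.800e-03]
 [ 5.199e-01 -8.542e-01  6.000e-04]
 [ 1.800e-03  4.000e-04 -1.000e+00]]
```

>>> {"api": "apply_moves", "payload": {"moves": "1 0 0 -15 0 0 0;1 0 0 -30 0 0 0;1 0 0 -35 0 0 0;1 0 0 -35 0 0 0;1 0 0 -25 0 0 0;1 0 0 0 0 0 -9.5;1 0 0 0 0 0 -9.5;1 0 0 0 0 0 -9.5"}}

```text
time_s: 18.08
tcp_pos: [0.4206, 0.1539, 0.1764]
tcp_rot: [-3.141, 0.0, 1.05]
ft_force: [0.0, 0.7, -2.8]
width: 0.0189
finger_force: 49.2
```

>>> {"api": "apply_moves", "payload": {"moves": "1 0 0 0 0 0 -9.5;1 0 0 0 0 0 -9.5;1 0 0 0 0 0 -9.5;1 0 0 0 0 0 -9.5;1 0 0 0 0 0 0"}}

```text
time_s: 18.7
tcp_pos: [0.4208, 0.1539, 0.1763]
tcp_rot: [-3.141, 0.0, 1.706]
ft_force: [0.2, 0.5, -2.6]
width: 0.0194
finger_force: 49.2
```

```bash
python3 st.py
```

```text
18.7 [ 0.157 -0.012  1.9   -0.     1.254  0.022] [0.4208 0.1539 0.1763] [ 0.2  0.5 -2.6] [ -0.  -27.9 -28.5  -0.    0.   -0.3] 0.019407096029553556
[[-1.343e-01  9.909e-01 -7.000e-04]
 [ 9.909e-01  1.343e-01 -2.000e-04]
 [-1.000e-04 -7.000e-04 -1.000e+00]]
```

>>> {"api": "apply_moves", "payload": {"moves": "1 14.7 25 0 0 0 0;1 14.7 25 0 0 0 0;1 14.7 25 0 0 0 0;1 14.7 25 0 0 0 0;1 14.7 25 0 0 0 0;1 14.7 25 0 0 0 0;1 14.7 25 0 0 0 0;1 14.7 25 0 0 0 0"}}

```text
time_s: 19.7
tcp_pos: [0.6037, 0.2982, 0.1758]
tcp_rot: [-3.14, 0.0, 1.704]
ft_force: [-0.9, 0.4, -2.4]
width: 0.0193
finger_force: 49.3
```

>>> {"api": "apply_moves", "payload": {"moves": "1 0 0 0 0 0 0"}}

```text
time_s: 19.82
tcp_pos: [0.6043, 0.2986, 0.1757]
tcp_rot: [-3.141, -0.0, 1.706]
ft_force: [0.2, -0.4, -2.8]
width: 0.0192
finger_force: 49.7
```

```bash
python3 st.py; python3 -c "
from h import *
cv2.imwrite('pics/w5.png',capture('wrist'))"
```

```text
19.825 [0.331 0.457 1.33  0.    1.354 0.196] [0.6043 0.2986 0.1757] [ 0.2 -0.4 -2.8] [  0.2 -49.5 -30.6   0.1  -0.2   0. ] 0.019231314526614522
[[-1.344e-01  9.909e-01 -1.000e-04]
 [ 9.909e-01  1.344e-01  0.000e+00]
 [ 0.000e+00 -1.000e-04 -1.000e+00]]
```

View pics/w5.png

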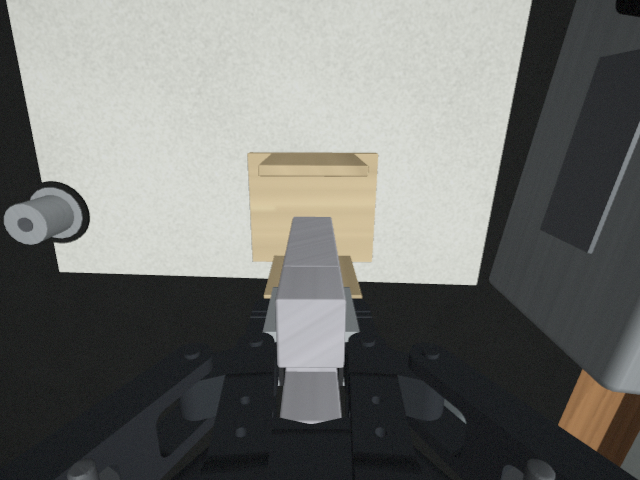

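```bash
python3 - <<'E'
from h import *
s=state(); c=get_calibration('wrist'); M=R.from_euler('xyz',s['tcp_rot']).as_matrix()
def t(px,z): return ((ray(c,px,z,s)-s['tcp_pos'])@M*1000).round(1)
print('board',t([[248,153],[378,153],[374,262],[252,262]],.01))
print('far cheek top',t([[259,165],[368,165],[368,176],[259,176]],.088))
print('near top',t([[265,298],[361,298]],.088))
# plate bottom z= tcp z-0.0373
zb=s['tcp_pos'][2]-.0363
print('plate bottom far edge',t([[293,217],[331,217]],zb),'top far edge',t([[277,299],[344,299]],zb+.09), t([[277,366],[344,366]],zb+.09))
print('plate foot near', zb)
E
```

```text
board [[ 51.6 -52.4 165.6]
 [ 51.6  55.8 165.4]
 [-46.2  57.8 165.5]
 [-46.2 -53.9 165.7]]
far cheek top [[ 51.5 -32.7  87.6]
 [ 51.6  35.6  87.5]
 [ 44.7  36.   87.5]
 [ 44.6 -33.   87.6]]
near top [[-41.5 -32.6  87.6]
 [-41.5  35.3  87.5]]
plate bottom far edge [[31.8 -9.3 36.3]
 [31.8 10.  36.3]] top far edge [[ 33.3  -9.6 -53.7]
 [ 33.3   8.6 -53.7]] [[ 11.6 -10.2 -53.7]
 [ 11.6   9.3 -53.7]]
plate foot near 0.13925157126926585
```

>>> {"api": "apply_moves", "payload": {"moves": "1 3 1.5 0 0 0 0;1 0 0 25 0 0 0;1 0 0 25 0 0 0;1 0 0 25 0 0 0;1 0 0 25 0 0 0;1 0 0 15 0 0 0;1 0 0 8 0 0 0;1 0 0 0 0 0 0"}}

```text
time_s: 20.88
tcp_pos: [0.6043, 0.3009, 0.0532]
tcp_rot: [-3.141, 0.0, 1.707]
ft_force: [-0.4, -0.2, -2.2]
width: 0.0191
finger_force: 49.7
```

>>> {"api": "apply_moves", "payload": {"moves": "1 0 0 3 0 0 0;1 0 0 0 0 0 0;1 0 0 1 0 0 0;1 0 0 0 0 0 0"}}

```text
time_s: 21.38
tcp_pos: [0.6046, 0.301, 0.0494]
tcp_rot: [3.141, -0.0, 1.708]
ft_force: [-0.1, 0.1, -2.6]
width: 0.0192
finger_force: 49.7
```

>>> {"api": "apply_moves", "payload": {"moves": "1 0 0 2 0 0 0;1 0 0 0 0 0 0;1 0 0 1 0 0 0;1 0 0 0 0 0 0"}}

```text
time_s: 21.88
tcp_pos: [0.6049, 0.3011, 0.0475]
tcp_rot: [3.141, 0.0, 1.708]
ft_force: [-2.0, -2.2, 5.7]
width: 0.0193
finger_force: 50.5
```

>>> {"api": "apply_moves", "payload": {"moves": "0.5 0 0 0 0 0 0;0.2 0 0 0 0 0 0;-0.2 0 0 0 0 0 0;-0.2 0 0 0 0 0 0;-0.2 0 0 -10 0 0 0;-0.2 0 0 -20 0 0 0;-0.2 0 0 -25 0 0 0;-0.2 0 0 -25 0 0 0"}}

```text
time_s: 22.88
tcp_pos: [0.6052, 0.3013, 0.1291]
tcp_rot: [3.139, -0.0, 1.708]
ft_force: [0.7, -0.2, 0.2]
width: 0.0511
finger_force: 0.0
```

>>> {"api": "apply_moves", "payload": {"moves": "-0.2 0 0 -30 0 0 0;-0.2 0 0 -30 0 0 0;-0.2 0 0 -30 0 0 0;-0.2 -20 -20 0 0 0 0;-0.2 -20 -20 0 0 0 0;-0.2 -20 -20 0 0 0 0;-0.2 -20 -20 0 0 0 0;-0.2 0 0 0 0 0 0"}}

```text
time_s: 23.88
tcp_pos: [0.5359, 0.21, 0.2182]
tcp_rot: [3.139, -0.0, 1.706]
ft_force: [0.5, 0.6, 0.9]
width: 0.051
finger_force: 0.0
```

```bash
python3 st.py; python3 -c "
from h import *
a=capture('scene');t=capture('top')
cv2.imwrite('pics/f.png',np.vstack([a[150:350,170:490].repeat(2,0).repeat(2,1)[:300,:],np.pad(t[150:300,120:440].repeat(2,0).repeat(2,1),((0,0),(0,0),(0,0)))]))"
```

```text
23.875 [0.223 0.217 1.557 0.    1.366 0.088] [0.5359 0.21   0.2182] [0.5 0.6 0.9] [ -0.4 -38.8 -28.2  -0.1   0.1  -0.1] 0.05103798149863522
[[-1.348e-01  9.909e-01  2.200e-03]
 [ 9.909e-01  1.348e-01  5.000e-04]
 [ 2.000e-04  2.300e-03 -1.000e+00]]
```

View pics/f.png

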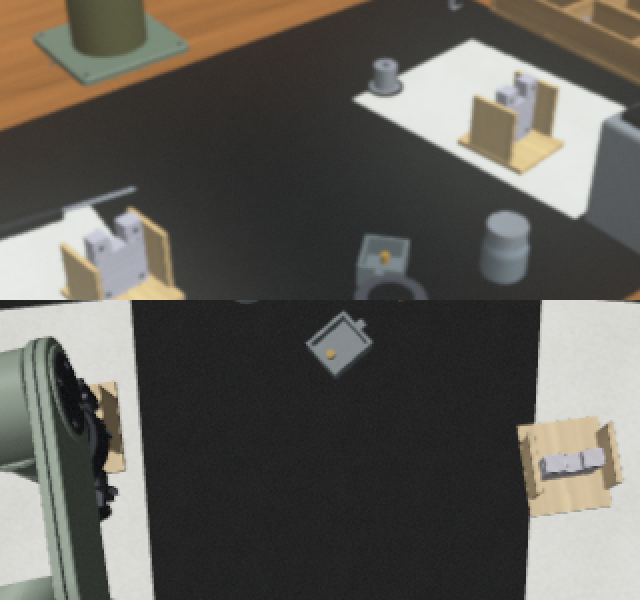

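The plate stands upright in the stand at about (515,100), with its notch up. The twin looks unmoved, and a pixel comparison with the first scene picture will confirm that before I hand in.

```bash
python3 - <<'E'
from h import *
a=cv2.imread('pics/scene0.png');b=capture('scene')
for n,(x0,y0,x1,y1) in dict(twin=(195,245,270,320),slide=(350,172,376,202),float=(345,262,378,290),carb=(340,290,395,338),jar=(408,252,438,294),spanner=(118,315,178,378),driver=(160,238,242,275)).items():
    d=cv2.absdiff(a,b)[y0:y1,x0:x1]; print(n,d.mean().round(2),(d.max(2)>40).sum())
close_job()
E
```

```text
twin 0.72 0
slide 0.82 0
float 0.97 0
carb 0.97 0
jar 0.74 0
spanner 0.52 0
driver 0.72 0
the job is handed in; nothing more can be done
```

The plate now stands upright in the empty stand on its plain edge, notch up and released; the job is handed in at about 24 s. On the way the arm brushed the fixed full stand and I backed it off (I put the push at roughly 30 N, not measured directly); the twin and the other things show no change between the first and last scene pictures.

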